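# Flip one guarded rocker with a stylus

### The arm

A 6-joint arm with a two-finger parallel gripper is mounted at the origin on the work surface. World frame = base frame: x ahead of the robot, y to its left, z up, the work surface at z = 0. Lengths are in m, angles in rad, forces in N, time in s.
With the tool pointing down it reaches from about 0.275 to 1 m from the base axis. Payload 8.4 kg.
Tool frame: the origin (TCP) lies on the centre line of the jaws, within the pads' length; the fingertips stand 17 mm ahead of it and the grasp point (between the pads) lies 2 mm behind it (bot.tcp_to_tips is the y of the fingertips in the tool frame, in m); y points along the fingers, z is the direction in which the jaws open and shut, and the axes are right-handed (so a half turn about y gives the same grasp; the last joint's range is limited). The gripper opens to 85 mm and grips with 20 to 120 N. Pads are 22 mm wide; open, the fingers measure 114 mm over their backs; the gripper's body (76 mm by 85 mm) begins 54 mm behind the grasp point. The pads swing forward as they close: fully open they stand 13 mm farther back than shut.
Start: joints at [-1.149, 0.353, 1.633, -0, 1.155, -0.002], TCP at [0.257, -0.57, 0.248] pointing down, gripper open.
Joint ranges: [-2.63, 2.63], [-0.92, 2.1], [0.06, 2.66], [-1.3, 4.44], [0, 2.69], [-3.02, 3.02]. Speed limits (rad/s): [2.22, 2.22, 2.79, 3.14, 3.14, 3.14].

### API

Orientations are given as a unit quaternion [x, y, z, w].
In Python, from workcell import bot, hand, kinematics, get_obs, vision, hand_in gives the robot as it stands. The module is installed in compiled form; this text tells all that it offers. Calls block until the motion is done:
- bot.reach(position, orientation): joint-space move of the TCP to a pose.
- bot.servo_line(position, ori=None, velocity=0.15): straight line of the TCP; ori=None keeps the orientation; velocity is the mean speed in m/s.
- bot.goto_joints(angles): joint-space move.
- hand.move_gripper(opening, strength=None): finger opening in m; strength is the grip in N (None keeps the last); returns when the fingers have stopped.
- bot.dwell(seconds).
- kinematics.solve_ik(position, orientation): joint angles nearest the present ones, or None.
- get_obs(): the state.
- vision.read_camera(name): name is "side" or "top"; returns a dict with "frame" (384x512x3 uint8, red, green, blue), "intrinsics" (3x3 intrinsics, pixels), "dist" ([k1, k2, p1, p2, k3] as OpenCV has them; the pictures are not rectified), "view" (4x4, takes a point from world to camera coordinates). Camera axes: x right, y down, z forward; pixel columns grow to the right and rows downward; lengths in m; the calibration is good to about 2 mm. A picture is of the moment at which its call begins. There is no depth.
A pose or a line that the arm cannot do raises bot.IKError and nothing moves.
- hand_in(): hands the job in, once; it reports no verdict.
The state is a dict: "time_s": time; "joint_pos": joint angles; "joint_vel": joint speeds; "joint_efforts": joint torques, N m; "position": TCP position; "orientation": TCP orientation; "wrist_force": force on the tool from outside, world axes, zero at the start; "ft_torque": the same for the moment, N m; "gripper_width": finger opening in m.
Only numpy, scipy, OpenCV 4.12 (cv2) and the standard library are available. Lean on these libraries where they do the work, as an engineer would, in place of code of your own. Each camera call takes 0.05 s, during which the arm holds its last target.

### The job

Switch on the orange rocker in the guarded switch bank with the tip of the blue stylus: draw the stylus out of its hook through the red sprung keeper, reach in under the yellow guard bars and gently press the orange rocker's raised half fully home, touching the switches with nothing but the stylus. Leave the other rockers as they are set and the things on the bench where they lie, then set the stylus down tip first on the floor of the white pot, not dropping it in, and let go.

Things in the scene. Friction and masses are not known exactly. Their poses are not given: they have to be found in the camera images.
- bank: switch box fixed to the bench: grey, 120 mm (x) by 160 mm (y), aluminium top at 52 mm. Origin at bench level under the middle rocker place (box centre at x = +10 mm); x points roughly to the robot's left, y along the row. Five rockers in a row at y = +48, +24, 0, -24, -48 mm, x = 0; which rocker has which place varies
- guard_bar (a point): middle of one of two yellow guard bars over the row: 12 mm thick along the bank's y, axes at bank x = -8 and +22 mm, 145 mm above the bench, uprights at y = +-73 mm. An upright stylus cannot pass between them (gap 18 mm); leaning 33 to 50 degrees, handle towards the bank's -x or +x, it reaches the raised half under a bar
- rocker_a (a joint): the ORANGE rocker, 30 mm long (along bank x), 15 mm wide, pivot along bank y 55 mm above the bench. -0.26 = its -x half pressed in (off), +0.26 = its +x half pressed in (on), 0 = level; stiff, it stays where it is left. Starts off, +x half up. It takes 2.5 to 4 N down on the raised half all the way; that half sinks 4.5 mm to a rigid stop
- rocker_a_raised (a point): middle of the top face of the orange rocker's raised half (bank +x side), 8.5 mm from the pivot; moves with the rocker, about 65 mm above the bench while off. The top is a shallow V, each half rising outward 0.14 rad
- stylus_tip (a point): very end of the stylus's black ball tip (8 mm diameter); z runs from the tip along the stylus to the handle. Stylus 165 mm long, 55 to 100 g: steel rod 8 mm thick to 78 mm from the tip, brass flange 28 mm across from 78 to 82 mm, neck 12 mm thick to 104 mm, round blue handle 16 mm thick from 104 to 165 mm
- stylus_handle (a point): centre of the blue handle, 134.5 mm from the tip on the stylus's axis; z along the stylus, away from the tip. At the start the stylus hangs upright in the hook, tip 15 mm above the bench, handle from 119 to 180 mm high
- hook: fork-shaped hook on a blue post, fixed; origin at bench level under the hanging stylus; slots open towards its -x. Two steel fork plates hold the flange between them, so the stylus cannot be lifted out: lower plate top at 93 mm, slot 16 mm wide; upper plate 100.5 to 105.5 mm, slot 20 mm wide. Post at +x; highest point 118 mm
- hook_mouth (a point): open end of the slot, middle of the lower plate: 28 mm from the hanging stylus along the hook's -x. Drawn 60 mm or more straight along -x from its start, the stylus is clear of plates and keeper
- keeper (a joint): red sprung bar across the slot mouth, 107 to 114 mm high, 40 mm long, pivot pin at hook x = -18, y = +20 mm. 0 = shut, to 1.45 rad open. The neck of the stylus, drawn straight along the hook's -x, meets it after about 9 mm and pushes it outward with 2 to 4 N; it springs shut behind the stylus
- pot: white open round plastic pot fixed to the bench, mouth radius 42 mm outside, 85 mm high, wall 4 mm; origin at the centre of its underside
- pot_in (a point): centre of the pot's inner floor
- rocker_b (a joint): grey rocker, same make: -0.26 = its -x half pressed in (off), +0.26 = its +x half pressed in (on), 0 = level; stiff, it stays where it is left. Starts off and must stay so
- rocker_c (a joint): grey rocker, as rocker_b, but starts on and must stay so
- rocker_d (a joint): grey rocker, as rocker_b; starts off and must stay so
- rocker_e (a joint): grey rocker, as rocker_b, but starts on and must stay so
- rule: bystander: loose steel rule 30 x 200 x 4 mm lying along y behind the bank; origin under its centre
- jar: bystander: amber jar, 60 mm diameter, 85 mm high; origin under its centre
- block_brush: bystander: block brush 45 x 100 mm, 50 mm high; origin under its centre
Things that resemble listed ones, but are neither listed nor needed, are in the scene too. Leave any brown, pink or purple look-alike of the hook alone.

How it is judged:
By the outcome, as a careful person would: the job done as asked, in the order asked, and still so for the second after the job is handed in, with the robot touching nothing.
It also fails if it takes over 58 s, if anything falls off the work surface, if the arm or the gripper's body presses on something with over 40 N, if the wrist force passes 120 N, or if a joint passes its speed limit or range.

## Working session

There is one attempt and no reset: what is moved stays moved. The work goes in short steps, each a Python script; the robot and the scene stay as the last script left them, time stands still between calls to the robot, and variables do not carry over. Pictures are saved under pics/ and viewed, and the job is handed in when it is done.

```bash
mkdir -p pics
cat > h.py <<'E'
import numpy as np, cv2
from workcell import bot, hand, kinematics, get_obs, vision, hand_in
def cam(n,save=None):
    d=vision.read_camera(n)
    if save: cv2.imwrite('pics/'+save,cv2.cvtColor(d['frame'],cv2.COLOR_RGB2BGR))
    np.savez('pics/'+(save or 'x')+'.npz',**{k:np.array(v) for k,v in d.items()})
    return d
E
python3 - <<'E'
from h import *
for n in ['side','top']:
    d=cam(n,n+'0.png'); print(n,np.round(d['intrinsics'],1).tolist(),d['dist'],np.round(d['view'],4).tolist())
    cv2.imwrite(f'pics/{n}0b.png',cv2.resize(cv2.cvtColor(d['frame'],cv2.COLOR_RGB2BGR),(800,600),interpolation=cv2.INTER_CUBIC))
o=get_obs(); print(o, bot.tcp_to_tips)
E
```

```text
side [[489.4, 0.0, 258.1], [0.0, 489.4, 191.0], [0.0, 0.0, 1.0]] [-0.19595509  0.          0.          0.          0.        ] [[-0.9741, -0.225, 0.0206, 0.5281], [-0.1614, 0.6289, -0.7605, 0.1401], [0.1582, -0.7442, -0.649, 1.1893], [0.0, 0.0, 0.0, 1.0]]
top [[486.5, 0.0, 255.1], [0.0, 486.5, 191.7], [0.0, 0.0, 1.0]] [0.01249658 0.         0.         0.         0.        ] [[-0.0107, -0.9999, -0.0044, 0.0676], [-0.977, 0.0114, -0.2129, 0.5553], [0.2129, 0.002, -0.9771, 1.1589], [0.0, 0.0, 0.0, 1.0]]
{'time_s': 0.1, 'joint_pos': array([-1.14938573e+00,  3.53574197e-01,  1.63407645e+00,  7.93273631e-07,
        1.15521198e+00, -2.42698030e-03]), 'joint_vel': array([-0.00216531, -0.00169426, -0.00284417,  0.0012005 ,  0.00079369,
        0.00063076]), 'joint_efforts': array([ 1.37404320e-03, -6.06351614e+01, -3.42822039e+01,  4.55874749e-05,
        3.94728006e-03, -2.89328557e-05]), 'position': array([ 0.25685163, -0.56932231,  0.24763254]), 'orientation': array([-0.1488231 ,  0.69172731, -0.69084883,  0.14863685]), 'wrist_force': array([ 1.02995409,  0.78933211, -0.88963252]), 'ft_torque': array([0.01612696, 0.01572285, 0.0269981 ]), 'gripper_width': 0.08530290334798636} 0.017
```

View pics/side0b.png

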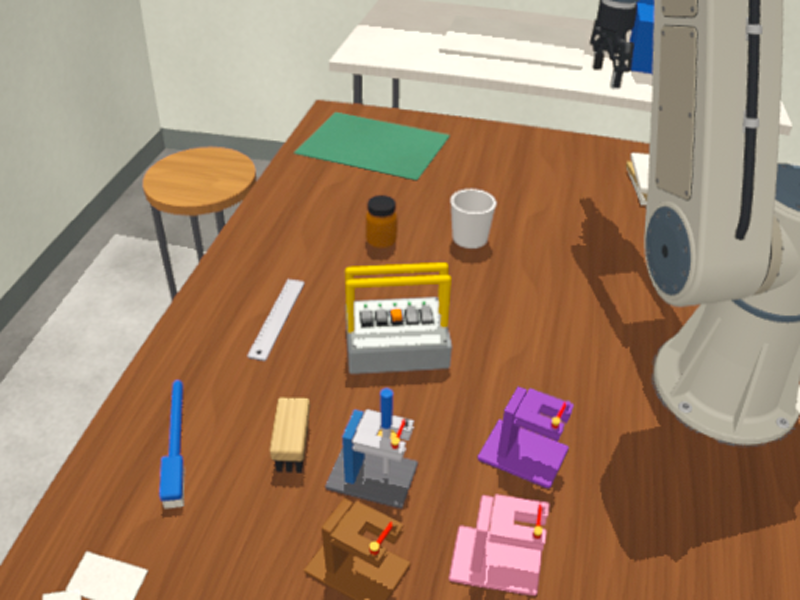

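View pics/top0b.png

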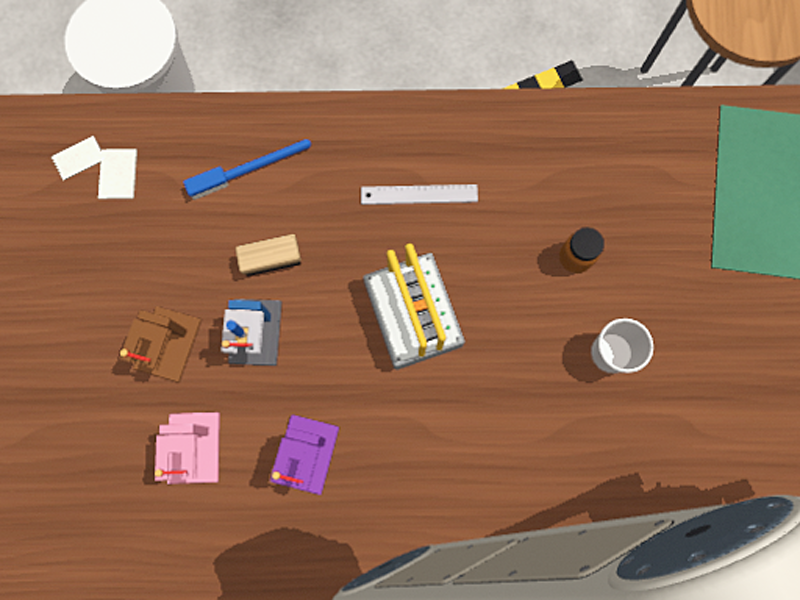

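```bash
cat >> h.py <<'E'
def load(f):
    z=np.load('pics/'+f+'.npz'); return {k:z[k] for k in z}
def ray(d,uv):
    p=cv2.undistortPoints(np.array(uv,float).reshape(-1,1,2),d['intrinsics'],d['dist']).reshape(-1,2)
    R=d['view'][:3,:3];t=d['view'][:3,3]
    v=np.c_[p,np.ones(len(p))]@R; return -R.T@t, v/np.linalg.norm(v,axis=1)[:,None]
def onz(d,uv,z):
    c,v=ray(d,uv); return c+v*((z-c[2])/v[:,2])[:,None]
def tri(rays):
    A=np.zeros((3,3));b=np.zeros(3)
    for c,v in rays:
        v=v.reshape(3);M=np.eye(3)-np.outer(v,v);A+=M;b+=M@c
    return np.linalg.solve(A,b)
def proj(d,P):
    rv,_=cv2.Rodrigues(d['view'][:3,:3]); 
    return cv2.projectPoints(np.array(P,float).reshape(-1,3),rv,d['view'][:3,3],d['intrinsics'],d['dist'])[0].reshape(-1,2)
E
python3 - <<'E'
from h import *
def crop(n,x,y,w,h,s):
    f=load(n+'0.png')['frame'][y:y+h,x:x+w]
    cv2.imwrite(f'pics/c_{n}_{x}.png',cv2.cvtColor(cv2.resize(f,None,fx=s,fy=s,interpolation=cv2.INTER_NEAREST),cv2.COLOR_RGB2BGR))
crop('top',225,150,80,90,6)
crop('top',135,185,55,55,8)
crop('side',200,240,80,85,6)
crop('side',215,160,80,85,6)
E
```

```text
(no output)
```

View pics/c_top_225.png

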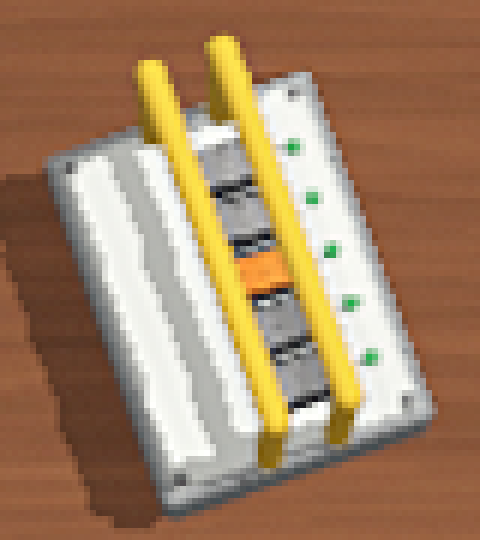

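View pics/c_top_135.png

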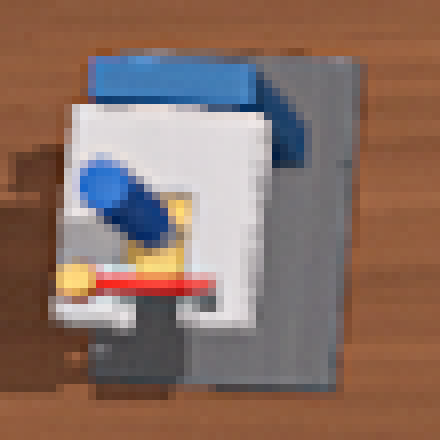

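View pics/c_side_200.png

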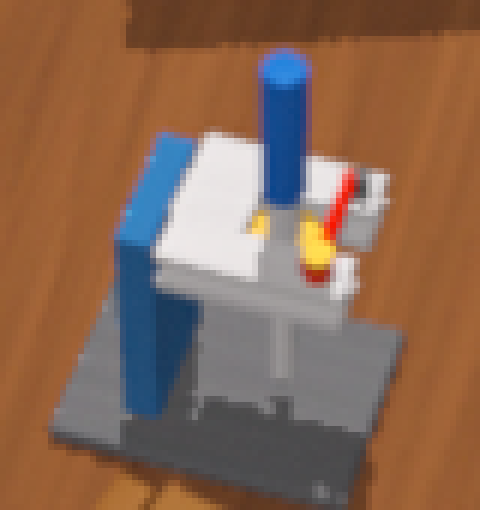

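View pics/c_side_215.png

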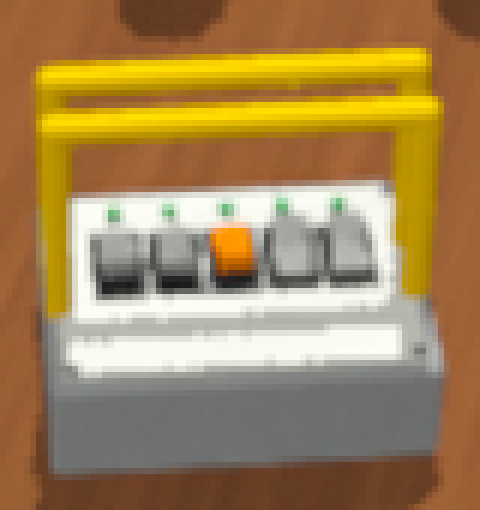

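Run:
```python
from h import *
np.set_printoptions(precision=4,suppress=True)
T=load('top0.png');S=load('side0.png')
def P(x,y,s,pts): return np.array(pts,float)/s-0.5+[x,y]
sc=P(225,150,6,[(70,168),(294,92),(407,402),(180,480)])
Q=onz(T,sc,0.052);print('screws',Q, 'ctr',Q.mean(0))
for i in range(4): print(np.linalg.norm(Q[i]-Q[(i+1)%4]), np.degrees(np.arctan2(*(Q[(i+1)%4]-Q[i])[[1,0]])))
o=tri([[r[0],r[1]] for r in (ray(T,P(225,150,6,[(261,272)])),ray(S,P(215,160,6,[(232,248)])))]);print('orange tri',o)
print(onz(T,P(225,150,6,[(261,272)]),.06),onz(S,P(215,160,6,[(232,248)]),.06))
L=onz(T,P(225,150,6,[(292,147),(313,199),(332,250),(351,303),(371,358)]),.052)
print('leds T',L)
LS=onz(S,P(215,160,6,[(338,205),(282,206),(226,209),(169,212),(114,214)]),.053);print('leds S',LS)
# handle
h=tri([ray(T,P(135,185,8,[(103,187)])),ray(S,P(200,240,6,[(285,68)]))]);print('handle top',h, onz(T,P(135,185,8,[(103,187)]),.18),onz(S,P(200,240,6,[(285,68)]),.18))
# hook base plate edges top view: right edge
print('base', onz(T,P(135,185,8,[(360,62),(338,388),(95,385),(88,62)]),.006))
print('upper plate', onz(T,P(135,185,8,[(72,106),(270,112),(256,328),(52,325)]),.1055))
print('keeper', onz(T,P(135,185,8,[(78,281),(214,287)]),.112))
print('baseS',onz(S,P(200,240,6,[(403,333),(345,500),(52,435)]),.006))
print('post', onz(T,P(135,185,8,[(90,60),(258,66)]),.118))
# pot
f=T['frame']; hsv=cv2.cvtColor(f,cv2.COLOR_RGB2HSV)
m=((hsv[...,1]<60)&(hsv[...,2]>90)).astype(np.uint8); m[:, :360]=0;m[:,430:]=0;m[:190]=0;m[250:]=0
c=max(cv2.findContours(m,0,1)[0],key=cv2.contourArea)
print('pot bbox',cv2.boundingRect(c))
hp=cv2.convexHull(c).reshape(-1,2).astype(float)
q=onz(T,hp,.085); ctr,r=cv2.minEnclosingCircle(q[:,:2].astype(np.float32)); print('pot',ctr,r)
cv2.imwrite('pics/pot.png',cv2.cvtColor(cv2.resize(np.hstack([f[190:250,370:430],S['frame'][110:170,275:335]]),None,fx=6,fy=6,interpolation=0),cv2.COLOR_RGB2BGR))
```

```text
screws [[ 0.5953  0.109   0.052 ]
 [ 0.6275  0.0136  0.052 ]
 [ 0.4935 -0.0308  0.052 ]
 [ 0.4619  0.0638  0.052 ]] ctr [0.5446 0.0389 0.052 ]
0.10066387637676769 -71.36030708070122
0.14117865386351447 -161.65352953919336
0.0997927736997726 108.43338460963987
0.14081755518193861 18.700416907519998
orange tri [0.5485 0.0291 0.0596]
[[0.5477 0.0291 0.06  ]] [[0.5491 0.0295 0.06  ]]
leds T [[ 0.6034  0.0149  0.052 ]
 [ 0.5806  0.0065  0.052 ]
 [ 0.5585 -0.0011  0.052 ]
 [ 0.5357 -0.0085  0.052 ]
 [ 0.5122 -0.0163  0.052 ]]
leds S [[ 0.5135 -0.0161  0.053 ]
 [ 0.5365 -0.0096  0.053 ]
 [ 0.559  -0.0018  0.053 ]
 [ 0.582   0.0061  0.053 ]
 [ 0.6042  0.0131  0.053 ]]
handle top [0.4967 0.3027 0.1795] [[0.4957 0.3025 0.18  ]] [[0.4975 0.303  0.18  ]]
base [[0.5687 0.2594 0.006 ]
 [0.4615 0.2641 0.006 ]
 [0.4634 0.3423 0.006 ]
 [0.5698 0.3485 0.006 ]]
upper plate [[0.5344 0.3296 0.1055]
 [0.5319 0.2701 0.1055]
 [0.4665 0.2725 0.1055]
 [0.4681 0.333  0.1055]]
keeper [[0.4802 0.3243 0.112 ]
 [0.4779 0.284  0.112 ]]
baseS [[0.4617 0.2648 0.006 ]
 [0.4657 0.341  0.006 ]
 [0.5725 0.3395 0.006 ]]
post [[0.5458 0.3219 0.118 ]
 [0.5434 0.2718 0.118 ]]
pot bbox (378, 204, 40, 35)
pot (0.47318801283836365, -0.28187012672424316) 0.04968143254518509
```

View pics/pot.png

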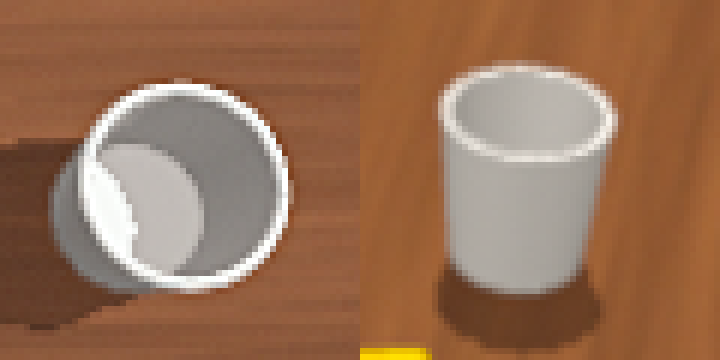

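```bash
cat >> h.py <<'E'
from scipy.spatial.transform import Rotation as Rn
np.set_printoptions(precision=4,suppress=True)
D=0.133
a=np.radians(108.5);BX=np.array([np.cos(a),np.sin(a),0]);BY=np.array([-np.sin(a),np.cos(a),0]);BO=np.array([.5482,.0293,0])
b=np.radians(-2.5);HX=np.array([np.cos(b),np.sin(b),0]);HO=np.array([.497,.3025,0])
POT=np.array([.4735,-.283,0])
def ori(s,jaw):
    y=-s/np.linalg.norm(s); z=jaw-(jaw@y)*y; z/=np.linalg.norm(z); x=np.cross(y,z)
    return Rn.from_matrix(np.c_[x,y,z]).as_quat()
UP=np.array([0,0,1.])
def lean(deg,d): t=np.radians(deg); return np.cos(t)*UP+np.sin(t)*d
E
python3 - <<'E'
from h import *
T=load('top0.png');S=load('side0.png')
t=np.array([[185.5,186]])/6-.5+[370,190]; s=np.array([[527-360,111]])/6-.5+[275,110]
print(onz(T,t,.085),onz(S,s,.085),tri([ray(T,t),ray(S,s)]))
print('yaw sweep grasp')
for k in range(0,360,30):
    jaw=np.array([np.cos(np.radians(k)),np.sin(np.radians(k)),0])
    q=ori(UP,jaw); print(k,kinematics.solve_ik(HO+[0,0,.148],q),kinematics.solve_ik(HO+[0,0,.148]-.065*HX,q))
tip=BO+8.4e-3*BX+[0,0,.065]
for sg in (1,-1):
  for th in (36,42):
   for nm,j in (('BY',BY),('-BY',-BY),('BX',BX),('-BX',-BX)):
    s_=lean(th,sg*BX); print(sg,th,nm,kinematics.solve_ik(tip+D*s_,ori(s_,j)),kinematics.solve_ik(tip+(D+.1)*s_,ori(s_,j)))
E
```

```text
[[ 0.4754 -0.289   0.085 ]] [[ 0.478  -0.2907  0.085 ]] [ 0.4765 -0.2887  0.0861]
yaw sweep grasp
0 [ 0.5442  0.4006  1.8139 -0.      0.9272  0.5442] [ 0.6124  0.3285  1.9273 -0.      0.8858  0.6124]
30 [ 0.5442  0.4006  1.8139 -0.      0.9272  0.0206] [ 0.6124  0.3285  1.9273 -0.      0.8858  0.0888]
60 [ 0.5442  0.4006  1.8139 -0.      0.9272 -0.503 ] [ 0.6124  0.3285  1.9273 -0.      0.8858 -0.4348]
90 [ 0.5442  0.4006  1.8139 -0.      0.9272 -1.0266] [ 0.6124  0.3285  1.9273 -0.      0.8858 -0.9584]
120 [ 0.5442  0.4006  1.8139 -0.      0.9272 -1.5502] [ 0.6124  0.3285  1.9273 -0.      0.8858 -1.482 ]
150 [ 0.5442  0.4006  1.8139 -0.      0.9272 -2.0738] [ 0.6124  0.3285  1.9273 -0.      0.8858 -2.0056]
180 [ 0.5442  0.4006  1.8139 -0.      0.9272 -2.5974] [ 0.6124  0.3285  1.9273 -0.      0.8858 -2.5292]
210 None None
240 [ 0.5442  0.4006  1.8139 -0.      0.9272  2.6386] [ 0.6124  0.3285  1.9273 -0.      0.8858  2.7068]
270 [ 0.5442  0.4006  1.8139 -0.      0.9272  2.115 ] [ 0.6124  0.3285  1.9273 -0.      0.8858  2.1832]
300 [ 0.5442  0.4006  1.8139 -0.      0.9272  1.5914] [ 0
[... 1194 characters left out ...]
14  0.5271  1.4945  0.4559  1.5689 -0.831 ]
-1 36 BX [-0.3354  0.5624  1.6385  0.4929  1.3836 -2.4334] [-0.4014  0.5271  1.4945  0.4559  1.5689 -2.4018]
-1 36 -BX [-0.3354  0.5624  1.6385  0.4929  1.3836  0.7082] [-0.4014  0.5271  1.4945  0.4559  1.5689  0.7398]
-1 42 BY [-0.3782  0.6298  1.5953  0.5404  1.4608  2.2269] [-0.4477  0.6081  1.4425  0.5021  1.6413  2.2628]
-1 42 -BY [-0.3782  0.6298  1.5953  0.5404  1.4608 -0.9147] [-0.4477  0.6081  1.4425  0.5021  1.6413 -0.8788]
-1 42 BX [-0.3782  0.6298  1.5953  0.5404  1.4608 -2.4855] [-0.4477  0.6081  1.4425  0.5021  1.6413 -2.4496]
-1 42 -BX [-0.3782  0.6298  1.5953  0.5404  1.4608  0.6561] [-0.4477  0.6081  1.4425  0.5021  1.6413  0.692 ]
```

Run:
```python
from h import *
q=ori(UP,HX)
hand.move_gripper(.06,60)
bot.reach(HO+[0,0,.255],q); print(get_obs()['time_s'])
bot.servo_line(HO+[0,0,.148],velocity=.12)
o=get_obs(); print(o['time_s'],o['position'],o['wrist_force'])
d=cam('side','s1.png');t=cam('top','t1.png')
cv2.imwrite('pics/v1.png',cv2.cvtColor(np.hstack([cv2.resize(d['frame'][200:330,180:310],(400,400)),cv2.resize(t['frame'][160:260,120:220],(400,400))]),cv2.COLOR_RGB2BGR))
```

```text
3.6417
4.6833 [0.4975 0.3028 0.1487] [ 0.2496  0.3873 -1.2627]
```

View pics/v1.png

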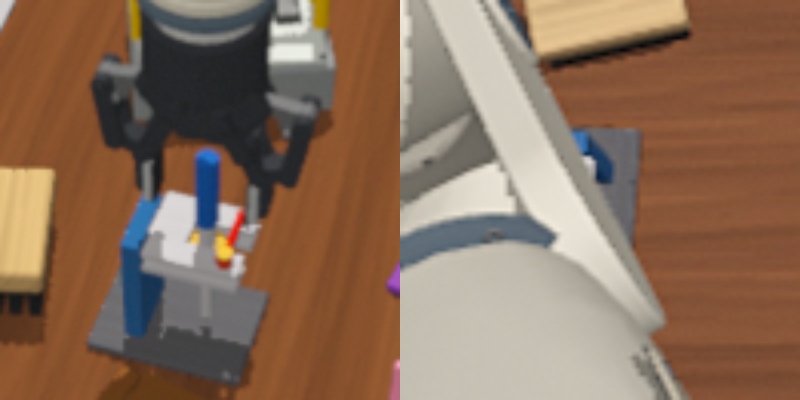

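The side view shows the blue handle midway between the open fingers, about (207,190) in the picture. The arm hides the hook in the top view. I'll close the gripper, lift slightly and draw.

Run:
```python
from h import *
w=hand.move_gripper(0.0,80)
o=get_obs(); print(o['time_s'],o['gripper_width'],o['position'],o['wrist_force'],o['ft_torque'])
p0=o['position'].copy()
# rest pose commanded = HO+.148
bot.servo_line(HO+[0,0,.1497],velocity=.02)
o=get_obs(); print('lift',o['position'],o['wrist_force'])
for s in (.008,.016,.024,.034,.045,.056,.068):
    bot.servo_line(HO-s*HX+[0,0,.1497],velocity=.05)
    o=get_obs(); print(s,o['time_s'],o['position'],o['wrist_force'],o['gripper_width'])
    if np.linalg.norm(o['wrist_force'])>15: print('STOP');break
d=cam('side','s2.png')
cv2.imwrite('pics/v2.png',cv2.cvtColor(cv2.resize(d['frame'][190:340,160:320],None,fx=4,fy=4),cv2.COLOR_RGB2BGR))
```

```text
5.2667 0.014077131871502535 [0.4971 0.3026 0.1483] [-0.9737 -1.3727  3.8123] [-0.05    0.0871 -0.015 ]
lift [0.497  0.3025 0.1496] [ 0.515  -0.1071 -0.536 ]
0.008 5.825 [0.4885 0.3028 0.1496] [ 0.4298 -0.9787 -0.5359] 0.01416454173548978
0.016 6.1333 [0.481  0.3032 0.1498] [ 1.3999 -0.2682 -1.0908] 0.014080757037203006
0.024 6.4417 [0.4727 0.3033 0.1497] [ 1.5014 -3.2371  0.0223] 0.014358649109642902
0.034 6.7917 [0.4622 0.3035 0.1495] [ 0.9657 -3.2435 -0.5805] 0.014587834173957074
0.045 7.1583 [0.4511 0.3042 0.1495] [ 0.6882 -2.8131 -1.3605] 0.014136838801551796
0.056 7.525 [0.4389 0.304  0.1489] [-4.8138 -4.4374 -1.3247] 0.014348216680544397
0.068 7.9167 [0.4291 0.306  0.15  ] [-0.1729  0.8884 -1.0768] 0.01394125361946071
```

View pics/v2.png

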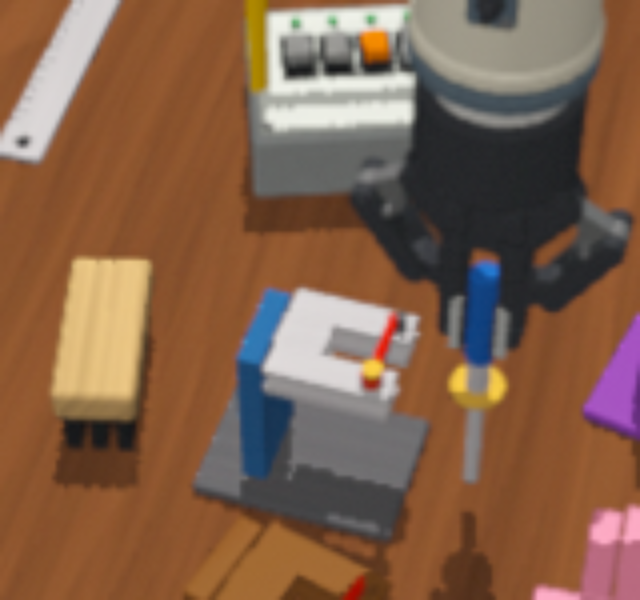

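Run:
```python
from h import *
o=get_obs();S=load('s2.png');p=o['position'];print(p)
for z in (.148+.0017-.1483+.015,.0967,.18): print(z,(proj(S,[p[0],p[1],z])-[160,190])*4+2)
R=Rn.from_quat(o['orientation']).as_matrix();print(R[:,1],R[:,2])
```

```text
[0.4293 0.3059 0.15  ]
0.016400000000000012 [[472.7437 481.9521]]
0.0967 [[480.6602 387.0886]]
0.18 [[489.7914 275.861 ]]
[ 0.0009  0.0008 -1.    ] [ 0.9991 -0.0433  0.0009]
```

```bash
sed -i 's/^D=.*/D=0.1333/' h.py
cat >> h.py <<'E'
TH=40; SP=lean(TH,BX); QP=ori(SP,BX)
def tcpC(x,z,back=0,y=0): # ball centre at bank x,z (m)
    return BO+x*BX+y*BY+np.array([0,0,z])+(D-.004+back)*SP
def force(n=4):
    f=[]
    for _ in range(n): bot.dwell(.02); f.append(get_obs()['wrist_force'])
    return np.mean(f,0)
E
python3 - <<'E'
from h import *
p=get_obs()['position']
bot.servo_line([p[0],p[1],.30],velocity=.2)
bot.reach(tcpC(.0065,.075,.10),QP)
o=get_obs();print(o['time_s'],o['position']-tcpC(.0065,.075,.10),force())
bot.servo_line(tcpC(.0065,.075,.006),velocity=.1)
o=get_obs();print(o['time_s'],o['position']-tcpC(.0065,.075,.006),force())
d=cam('side','s3.png');t=cam('top','t3.png')
cv2.imwrite('pics/v3.png',cv2.cvtColor(np.hstack([cv2.resize(d['frame'][150:250,200:300],(400,400)),cv2.resize(t['frame'][140:240,215:315],(400,400))]),cv2.COLOR_RGB2BGR))
E
```

```text
10.2583 [-0.0002  0.     -0.0003] [ 0.1932  0.0058 -0.2125]
11.4167 [0.0003 0.0004 0.0004] [-0.3027 -0.2271 -0.8655]
```

View pics/v3.png

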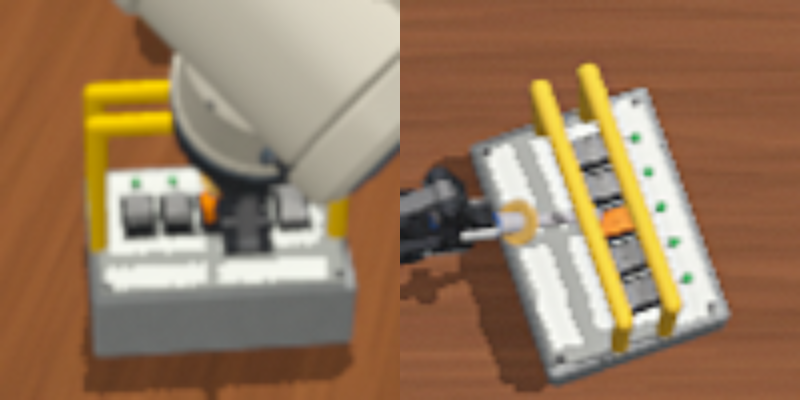

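Run:
```python
from h import *
t=load('t3.png');o=get_obs();p=o['position'];s=-Rn.from_quat(o['orientation']).as_matrix()[:,1]
tip=p-D*s; print('tip bank',(tip-BO)@BX,(tip-BO)@BY,tip[2], 'lean',np.degrees(np.arccos(s[2])))
pr=(proj(t,[tip,tip+.04*s,tip+.06*s,tip+.08*s])-[215,140]+.5)*8
print(pr)
print('orange pred',(proj(t,[BO+[0,0,.06]])-[215,140]+.5)*8)
im=cv2.resize(t['frame'][140:240,215:315],None,fx=8,fy=8,interpolation=0)[250:650,100:600]
im=np.ascontiguousarray(im)
for a in pr: cv2.circle(im,tuple(int(v) for v in a-[100,250]),3,(0,255,0),-1)
cv2.imwrite('pics/v4.png',cv2.cvtColor(im,cv2.COLOR_RGB2BGR))
```

```text
tip bank 0.00820352757646538 -0.0004465754766181302 0.0769263576484664 lean 39.98540437202109
[[402.9803 436.9904]
 [323.8044 443.3619]
 [282.5866 446.6788]
 [240.2212 450.0882]]
orange pred [[427.3783 441.1485]]
```

View pics/v4.png

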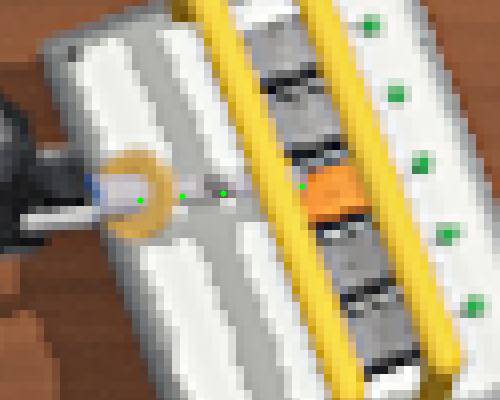

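Run:
```python
from h import *
bot.servo_line(tcpC(.0065,.075,0),velocity=.04)
f0=force(6);print('base',f0,get_obs()['time_s'])
hist=[];zc=None;z=.075;x=.0065
while z>.0595:
    z-=.0006
    if zc is not None: x=min(.0065+ (zc-z)*0.7,.0098)
    bot.servo_line(tcpC(x,z),velocity=.02)
    f=force(3)-f0; o=get_obs()
    tz=(o['position']-(D-.004)*SP)[2]
    print(round(z*1e3,2),round(x*1e3,2),round(tz*1e3,2),f,round(o['time_s'],2))
    if zc is None and f[2]>1.3: zc=z
    if f[2]>6 or np.linalg.norm(f)>9: print('stop');break
t=cam('top','t5.png');d=cam('side','s5.png')
cv2.imwrite('pics/v5.png',cv2.cvtColor(np.hstack([cv2.resize(d['frame'][150:250,200:300],(400,400)),cv2.resize(t['frame'][140:240,215:315],(400,400))]),cv2.COLOR_RGB2BGR))
```

```text
base [ 0.1213  0.6679 -0.8546] 11.9833
74.4 6.5 74.4 [ 0.1563 -0.807   0.0942] 12.28
73.8 6.5 73.77 [ 0.0293 -0.6147  0.8094] 12.58
73.2 6.5 73.17 [-0.4647 -0.8887  0.2411] 12.88
72.6 6.5 72.57 [-0.1943 -0.6808  0.1981] 13.18
72.0 6.5 71.99 [ 0.1228 -0.1209  0.8002] 13.48
71.4 6.5 71.37 [-0.3154 -0.3388  0.3647] 13.78
70.8 6.5 70.77 [ 0.2419 -0.4505  0.3534] 14.08
70.2 6.5 70.2 [ 0.041  -0.7147  0.3353] 14.38
69.6 6.5 69.57 [ 0.1047 -0.8223  0.5815] 14.68
69.0 6.5 68.98 [-0.5117 -0.6937  0.2619] 14.98
68.4 6.5 68.39 [ 0.3832 -0.4147  0.4726] 15.28
67.8 6.5 67.83 [ 0.0529 -0.7458  0.5434] 15.58
67.2 6.5 67.37 [ 0.2245 -1.3517  2.687 ] 15.88
66.6 6.92 66.68 [-0.1953 -0.2342  3.8074] 16.18
66.0 7.34 65.98 [-0.1855 -0.0363  3.5924] 16.48
65.4 7.76 65.34 [-0.3904  0.3112  3.4552] 16.78
64.8 8.18 64.75 [-0.4576  0.1348  3.6461] 17.08
64.2 8.6 64.14 [-0.3052  1.1253  3.9625] 17.38
63.6 9.02 63.52 [-0.6918  0.564   3.6571] 17.68
63.0 9.44 62.94 [-0.3096  1.2841  3.2325] 17.98
62.4 9.8 62.55 [0.1603 1.0773 5.4051] 18.28
61.8 9.8 62.28 [-0.9417  2.064   8.7621] 18.58
stop
```

View pics/v5.png

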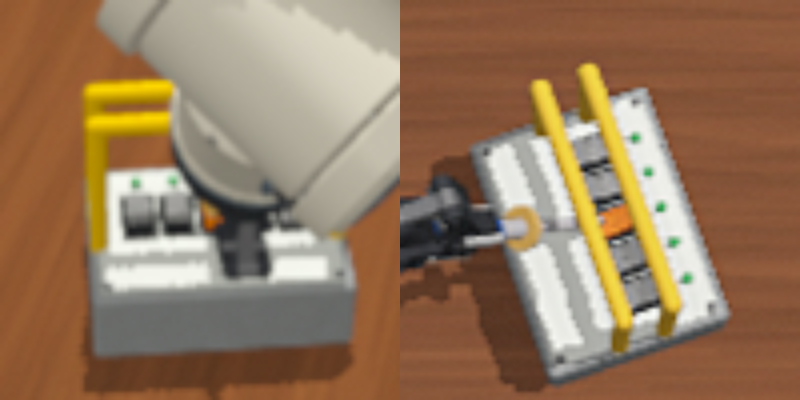

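Run:
```python
from h import *
bot.servo_line(tcpC(.0098,.068),velocity=.04)
bot.servo_line(tcpC(.0098,.068,.11),velocity=.12)
p=get_obs()['position']
bot.servo_line(p+[0,0,.08],velocity=.2)
o=get_obs();print(o['time_s'],o['gripper_width'])
t=cam('top','t6.png');d=cam('side','s6.png')
cv2.imwrite('pics/v6.png',cv2.cvtColor(np.hstack([cv2.resize(d['frame'][140:240,200:300],(400,400)),cv2.resize(t['frame'][140:240,215:315],(400,400))]),cv2.COLOR_RGB2BGR))
```

```text
20.6083 0.014531084320630511
```

View pics/v6.png

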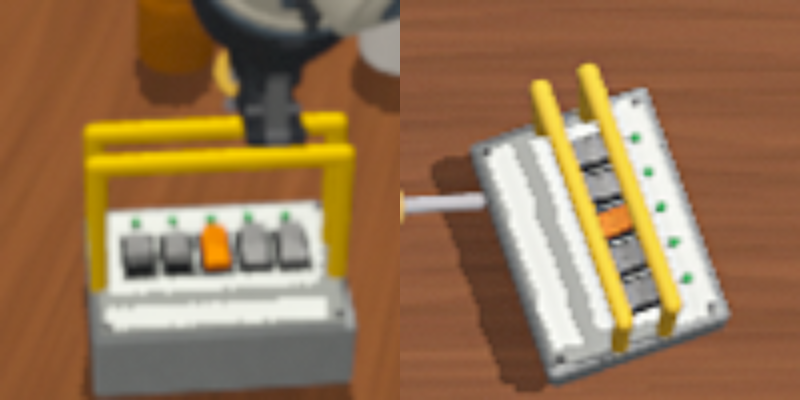

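```bash
cat >> h.py <<'E'
PO=np.array([.4765,-.2895,0]); LY=np.array([0,1.,0]); SQ=lean(20,LY); QQ=ori(SQ,np.array([1.,0,0]))
def tcpP(z,off=-.008): return PO+off*LY+np.array([0,0,z])+(D-.004)*SQ
E
python3 - <<'E'
from h import *
p=get_obs()['position'];print(p)
for z in (.22,.01): print(kinematics.solve_ik(tcpP(z),QQ))
mid=np.array([.50,-.02,.36])
bot.reach(mid,QQ); print(get_obs()['time_s'])
bot.reach(tcpP(.20),QQ); print(get_obs()['time_s'])
bot.servo_line(tcpP(.11),velocity=.12)
o=get_obs();print(o['time_s'],o['position']-tcpP(.11),force())
t=cam('top','t7.png');d=cam('side','s7.png')
cv2.imwrite('pics/v7.png',cv2.cvtColor(np.hstack([cv2.resize(d['frame'][80:180,250:350],(400,400)),cv2.resize(t['frame'][160:260,350:450],(400,400))]),cv2.COLOR_RGB2BGR))
E
```

```text
[0.4954 0.1834 0.3291]
[-0.2924  0.083   1.8113 -0.364   1.1678 -0.1617]
[-0.2924  0.3413  2.0178 -0.5049  0.7438  0.0762]
21.8583
22.8
23.7 [ 0.0006 -0.      0.0007] [-0.0437  0.181  -0.556 ]
```

View pics/v7.png

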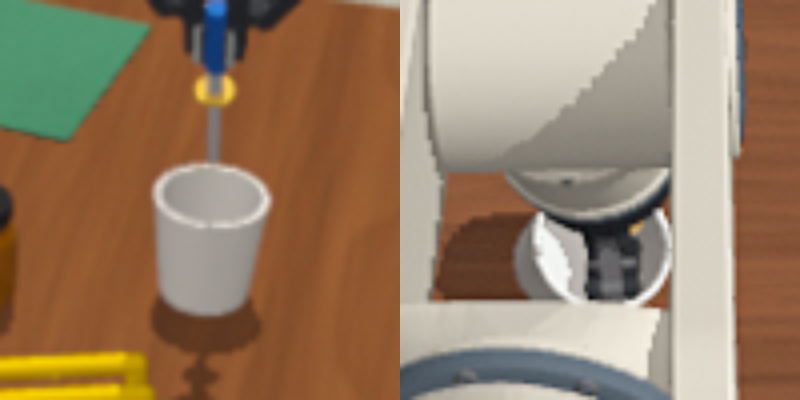

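Run:
```python
from h import *
f0=force(6)
z=.11
for z in (.09,.06,.035,.018):
    bot.servo_line(tcpP(z),velocity=.06); f=force(2)-f0; print(z,f)
    if np.linalg.norm(f)>6: print('STOP');raise SystemExit
while z>.003:
    z-=.0008
    bot.servo_line(tcpP(z),velocity=.02); f=force(3)-f0
    print(round(z,4),f)
    if f[2]>2.0: print('contact');break
print(get_obs()['time_s'])
d=cam('side','s8.png')
cv2.imwrite('pics/v8.png',cv2.cvtColor(cv2.resize(d['frame'][80:180,250:350],(500,500)),cv2.COLOR_RGB2BGR))
```

```text
0.09 [ 0.1458 -1.0294 -0.6274]
0.06 [-0.1977  0.0749 -0.5296]
0.035 [ 0.2123 -0.6511  0.0921]
0.018 [-0.4469 -0.9818  0.2842]
0.0172 [ 0.1634 -0.1619 -0.2241]
0.0164 [ 0.2921 -0.1065 -0.1528]
0.0156 [ 0.7859  0.0614 -0.2213]
0.0148 [ 0.0636 -0.008  -0.0935]
0.014 [ 0.214   0.1053 -0.2757]
0.0132 [ 0.1394 -0.0091 -0.2585]
0.0124 [-0.255  -0.3067 -0.201 ]
0.0116 [0.1154 0.3354 0.2152]
0.0108 [ 0.3488  0.1944 -0.4447]
0.01 [ 0.127  -0.7212  0.1825]
0.0092 [0.0418 0.311  0.0982]
0.0084 [0.0479 0.44   1.9727]
0.0076 [-1.3854  2.9973  8.3734]
contact
30.1333
```

View pics/v8.png

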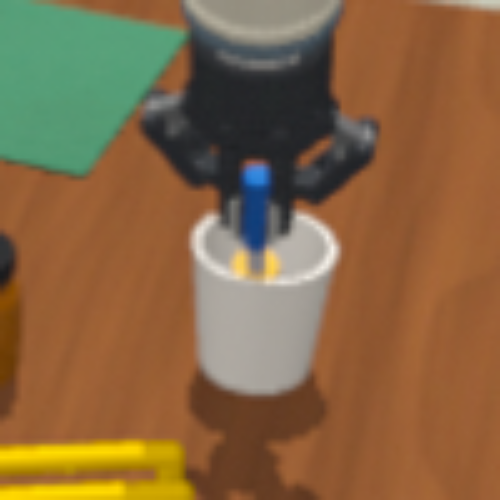

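Run:
```python
from h import *
bot.servo_line(tcpP(.0083),velocity=.02)
hand.move_gripper(.03); bot.dwell(.4)
hand.move_gripper(.07); bot.dwell(.3)
o=get_obs();print(o['time_s'],o['gripper_width'],o['wrist_force'])
d=cam('side','s9.png')
bot.servo_line(o['position']+.11*SQ,velocity=.15)
p=get_obs()['position']
bot.servo_line(p+[-.03,.0,.06],velocity=.15)
try:
    q=get_obs()['joint_pos'].copy(); q[0]-=.6; bot.goto_joints(q)
except Exception as e: print(e)
o=get_obs();print(o['time_s'],o['position'])
d2=cam('side','s10.png');t=cam('top','t10.png')
cv2.imwrite('pics/v9.png',cv2.cvtColor(np.hstack([cv2.resize(d['frame'][80:180,250:350],(400,400)),cv2.resize(d2['frame'][80:180,250:350],(400,400))]),cv2.COLOR_RGB2BGR))
cv2.imwrite('pics/v10.png',cv2.cvtColor(cv2.resize(t['frame'],(800,600)),cv2.COLOR_RGB2BGR))
cv2.imwrite('pics/v11.png',cv2.cvtColor(cv2.resize(d2['frame'],(800,600)),cv2.COLOR_RGB2BGR))
```

```text
31.9 0.06980328195347012 [ 0.3802 -0.4753 -0.123 ]
34.55 [ 0.2469 -0.4294  0.2915]
```

View pics/v9.png

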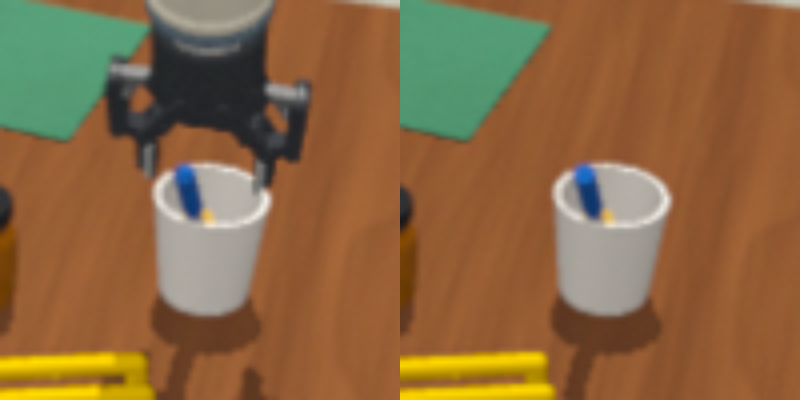

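View pics/v10.png

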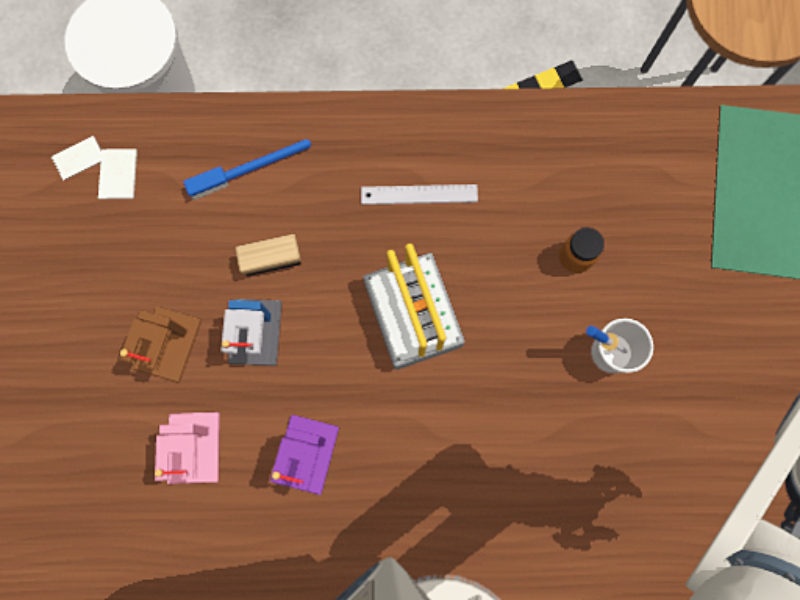

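View pics/v11.png

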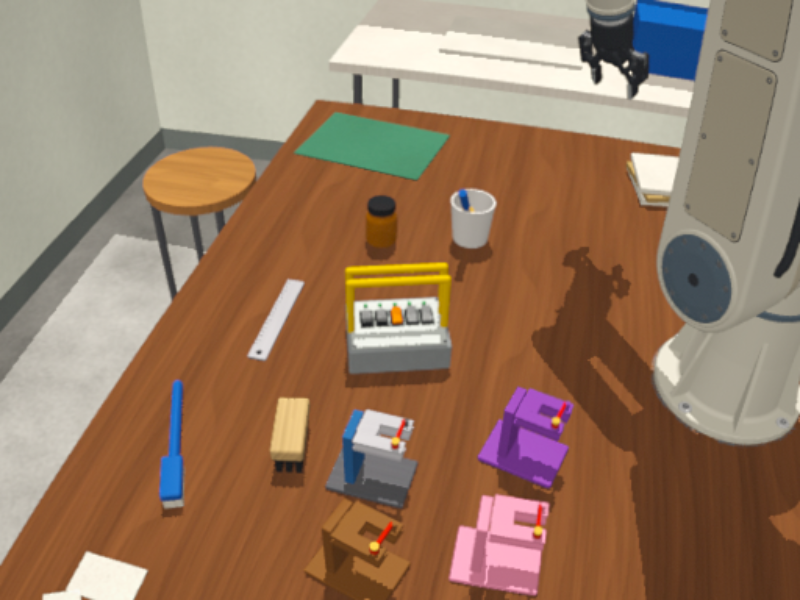

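Run:
```python
from h import *
a=load('side0.png')['frame'][185:215,225:285];b=load('s10.png')['frame'][185:215,225:285]
cv2.imwrite('pics/v12.png',cv2.cvtColor(cv2.resize(np.vstack([a,b]),None,fx=9,fy=9,interpolation=0),cv2.COLOR_RGB2BGR))
```

```text
(no output)
```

View pics/v12.png

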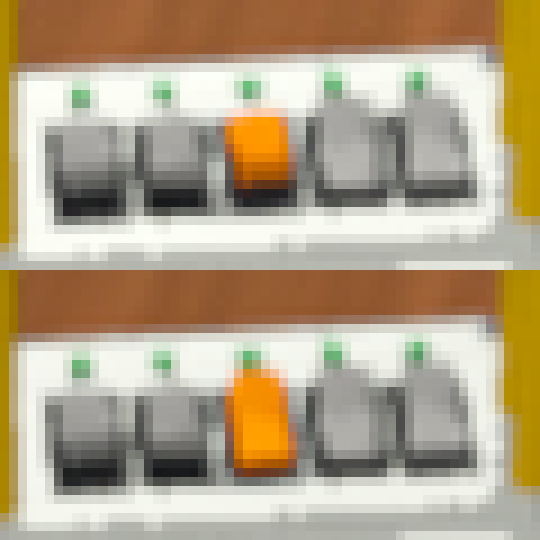

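The before (top) and after (bottom) crops show the orange rocker at about (260,420) now set like the two "on" grey ones. The four grey rockers are unchanged.

```bash
python3 -c "
from h import *
hand_in(); print(get_obs()['time_s'])"
```

```text
the job is handed in; nothing more can be done
the job is handed in; nothing more can be done
```

The orange rocker is switched on, and the stylus is standing in the white pot. I handed the job in with the clock at about 34.6 s of the 58 s allowed.

- **Draw:** I took the stylus by its handle from above, lifted it 1.7 mm and drew it 68 mm straight out through the keeper. The wrist force stayed under about 7 N in the readings taken at each step, and the picture afterwards showed the keeper shut again.
- **Press:** With the stylus leaning 40° under the +x guard bar, I pressed the raised half in small steps. The force held at about 3.2–4 N over about 5 mm, then rose to 8.8 N against the rigid stop, where I backed off.
- **Pot:** I lowered the stylus tip first, leaning 20°, until it touched the floor (8.4 N on the last step). I eased up 0.7 mm, opened the gripper and drew the arm clear.

**Last checks:** The pictures show the orange rocker set like the two "on" grey ones and the four grey rockers unchanged. The rule, jar, brush and look-alike hooks look where they were, judged by eye. The stylus leans on the pot's wall; on release it moved from its set-down lean to rest there, still inside the pot. No check failed. The two camera views differed by about 1–3 mm.

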